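# Unlock the comb from the filing jig and hold it up level

### The arm

A 6-joint arm with a two-finger parallel gripper is mounted at the origin on the work surface. World frame = base frame: x ahead of the robot, y to its left, z up, the work surface at z = 0. Lengths are in m, angles in rad, forces in N, time in s.
With the tool pointing down it reaches from about 0.35 to 0.8 m from the base axis. Payload 7.3 kg.
Tool frame: the origin (TCP) lies midway between the tips of the shut fingers; the grasp point (between the pads) lies 19 mm behind it; z points along the fingers, y is the direction in which the jaws open and shut (so a half turn about z gives the same grasp; the last joint's range is limited). The gripper opens to 85 mm and grips with 20 to 120 N. Pads are 22 mm wide; open, the fingers measure 114 mm over their backs; the gripper's body (76 mm by 85 mm) begins 54 mm behind the grasp point. The pads swing forward as they close: fully open they stand 13 mm farther back than shut.
Start: joints at [-1.462, 0.342, 1.524, -0, 1.275, -0.146], TCP at [0.132, -0.508, 0.231] pointing down, gripper open.
Joint ranges: [-2.53, 2.53], [-0.77, 2.02], [0.04, 2.7], [-1, 4.14], [0.28, 2.66], [-3.11, 3.11]. Speed limits (rad/s): [2.57, 2.57, 3.14, 3.14, 3.14, 3.14].

### API

Orientations are given as [roll, pitch, yaw] about the fixed x, y, z axes, in that order (R = Rz(yaw) Ry(pitch) Rx(roll)).
In Python, from plant import env gives the robot as it stands.
- The arm moves only by the tool move_arm, never from a script. Its argument "plan" is a list of rows, each a list of 3 entries, a list of its own where there are three numbers: the finger opening in m, from 0 to 0.0854, then the shift along the world's x, y, z in m, then the turn, a rotation vector about the world's x, y, z in rad. A call has 1 to 12 rows; each row is the pose to reach, as a shift and turn from the pose measured when the call began; what a row does not reach only later rows make up. A row lasts 1/10 s, in which the tool goes at most 50 mm and 8.59 degrees, less where a joint would pass 70% of its speed; a pose out of reach is approached as far as the arm can. A call with a gripper value outside its range is refused whole. The fingers move at their own pace and stop on an object; "force" is the grip in N (left out, the last holds). Time passes only in rows, so rows that repeat a pose let the fingers close. It gives the time, the measured TCP pose, the force and the opening at its end, in the units of the state.
- env.observe(): the state, without advancing time (a new reading comes with each control period).
- env.camera(name): name is "scene" or "top" or "wrist"; returns a dict with "pixels" (420x560x3 uint8, red, green, blue), "camera_matrix" (3x3 intrinsics, pixels), "world_to_cam" (4x4, takes a point from world to camera coordinates). Camera axes: x right, y down, z forward; pixel columns grow to the right and rows downward; lengths in m; the calibration is good to about 2 mm. A picture is of the moment at which its call begins. There is no depth.
- env.sign_off(): hands the job in, once; it reports no verdict.
Trained networks look in a picture, given as the dict that the camera call returned (one of the last four; its "shot" number tells which), for a name from the list of things; names that differ only in an ending like _2 or _b are one class to them, and where a whole thing is asked for, a point or a joint stands for the part that bears it (a point fixed in the world has none). Each returns a list of dicts, best first, with "score" (0 to 1); they miss things now and then, are a little off and sometimes report something else, mostly with a low value. They report only what shows in the picture. A call takes as long as a camera call. They do not tell look-alikes from the thing itself.
- env.regions_of(picture, name): "pixels" (420x560 bool, what is visible of it) and "rect" ([left, top, right, bottom] in pixels, round what is visible of it).
- env.place_of(picture, name): "location" ([column, row] in pixels: a listed point, or the origin of a listed thing).
The state is a dict: "clock": time; "joint_positions": joint angles; "qvel": joint speeds; "joint_efforts": joint torques, N m; "eef_pos": TCP position; "tool_rot": TCP orientation; "contact_force": force on the tool from outside, world axes, zero at the start; "wrist_torque": the same for the moment, N m; "grip_width": opening from 0.0 (shut) to 1.0 (fully open).
Only numpy, scipy, OpenCV 4.12 (cv2) and the standard library are available. Lean on these libraries where they do the work, as an engineer would, in place of code of your own. Each camera call takes 0.05 s, during which the arm holds its last target.

### The job

The harmonica comb standing in the slanted slot of the filing jig is locked there: turn the jig's knob clockwise (seen from above) until it clicks past its detent and stays over, then let go of it and draw the comb out along its slanted slot. Turn the comb until its long edges are level and keep it raised, its middle at least 20 cm above the shelf, touching nothing but the gripper; finish while holding it there, still. Leave the knob over and everything else on the shelf where it is.

Things in the scene. Friction and masses are not known exactly. Their poses are not given: they have to be found in the camera images.
- jig: fixed filing jig: steel base plate 130 x 205 x 16 mm with an aluminium slot block (34 mm wide along y, highest edge 94 mm above the shelf) and a knob housing 58 x 58 mm, top 70 mm above the shelf, centred at (8, 115) mm in the jig's xy. Origin on the shelf under the middle of the slot's mouth, z up. The slot leans 45 degrees to the jig's -x: the comb comes out along (-0.707, 0, 0.707)
- slot_mouth (a point): centre of the slot's mouth, at (0, 0, 75) mm in the jig's frame (axes as the jig's). The slot is 14 mm wide (along y) and 32 mm the other way, 40 mm deep, with 10 mm walls. A 6 mm steel lock rod passes from the knob housing, along y at (8, 60) mm in the jig's xz, through the slot's +y wall between two teeth of the comb
- slot_bottom (a point): centre of the slot's floor, 40 mm down the slot from its mouth
- knob (a joint): angle of the jig's knob in rad, growing clockwise seen from above, end stops at 0 (locked) and 1.2 (released). It starts at 0 to 0.3 and turns easily (0.02 N m) up to 0.54; there a ball detent resists with up to about 0.09 N m until it clicks over at 0.8 and pushes the knob on to about 1.0; on to the stop it turns easily again. It draws the lock rod back 12 mm per rad and frees the comb from 0.9 on
- knob_grip (a point): point on the knob's vertical axis at the height to grip, 92 mm above the shelf. The knob is a black bar 44 mm long and 13 mm thick, rising from 76 to 104 mm above the shelf, on a round skirt of 25 mm radius, 6 mm thick; with the joint at 0 the bar's length lies along the jig's x, and it turns with the joint
- comb: the comb to take, blue acrylic, rigid, about 50 g, 116 mm long (its x), 12 mm thick (y), 30 mm wide (z): a spine 10 mm wide (at -z) with nine 5 mm teeth pointing to +z, all 12 mm thick, so pinch it across y. Origin at its middle. In the slot, x points out along the slot (40 mm are inside, 76 mm stick out), spine uppermost, y along the jig's y; about 1 mm play on either side
- comb_foot (a point): middle of the comb's end that stands in the slot (x = -58 mm of the comb)
- spare_comb: bystander: a second comb of the same kind lying flat, 12 mm high, origin under its middle
- reed_plate: bystander: brass reed plate 112 x 32 x 4 mm lying flat, origin under its middle
- scraper: bystander: steel scraper with boxwood handle, 160 mm long, 18 mm high, lying along its x; origin on the shelf at the ferrule
- cover_plate: bystander: round nickel cover plate, 92 mm across, 11 mm high, origin under its middle
- screw_jar: bystander: small closed amber jar, 48 mm across, 50 mm high, origin under its middle
- parts_tray: bystander: grey divided parts tray 130 x 180 x 30 mm, origin under its middle
Mind the look-alikes: they are no part of the job. What is shaped like the comb but brown or orange is not meant.

How it is judged:
On the way, in this order (a step that is already met when the one before it is completed fails the run):
1. the knob is turned past its detent, the comb still in the slot (value of joint knob above 0.9 rad and distance between comb_foot and slot_bottom below 0.02 m), for 0.2 s.
2. the comb is drawn out of the slot in the gripper (distance between comb_foot and slot_bottom above 0.045 m and contact force between the fingers and comb above 0.5 N), for 0.1 s.
At the end, for the whole second after the job is handed in: the knob stays past its detent (over 0.9 rad); the comb is held in the fingers, its middle more than 0.20 m above the shelf, its long axis level within 0.2 rad (11 degrees), still (under 0.03 m/s and 0.3 rad/s), and carried by nothing else (value of joint knob above 0.9 rad and height (world z) of comb above 0.2 m and angle between comb's own x axis and vertical between 1.37 and 1.77 rad and contact force between the fingers and comb above 0.5 N and contact force between comb and jig below 0.05 N and linear speed of comb below 0.03 m/s and angular speed of comb below 0.3 rad/s); the arm keeps its last pose, push and grip.
It fails at once if a bystander (spare comb, reed plate, scraper, cover plate, jar or tray) is shifted by more than 30 mm (distance of any of spare_comb, reed_plate, scraper, cover_plate, screw_jar, parts_tray from where it was at the start of the episode above 0.03 m).
It also fails if it takes over 51 s, if anything falls off the work surface, if the arm or the gripper's body presses on something with over 40 N, if the wrist force passes 120 N, or if a joint passes its speed limit or range.

## Working session

There is one attempt and no reset: what is moved stays moved. The work goes in short steps, Python scripts to look and compute and a tool call to move; the robot and the scene stay as the last step left them, time stands still between calls to the robot, and variables do not carry over. Pictures are saved under pics/ and viewed, and the job is handed in when it is done.

Besides the shell and the picture viewer there is one more tool, called after ">>>" in YAML: its name, and indented under it one key for each argument. move_arm: Moves the arm, as the interface text tells. Its arguments: {"type":"object","properties":{"plan":{"type":"array","items":{"type":"array"}},"force":{"type":"number"}},"required":["plan"]}

```bash
mkdir -p pics; ls; cat > h.py <<'E'
import numpy as np,cv2
from plant import env
def save(p,n): cv2.imwrite('pics/'+n+'.png',p['pixels'][:,:,::-1])
E
python3 - <<'E'
from h import *
print(env.observe())
for c in ['scene','top']:
    p=env.camera(c); save(p,c+'0'); print(c,p['camera_matrix'].round(1).tolist(),p['world_to_cam'].round(3).tolist(),p['shot'])
    for n in ['knob_grip','slot_mouth','comb','comb_foot','jig']:
        print(n,[(np.round(d['location']).tolist(),round(d['score'],2)) for d in env.place_of(p,n)[:3]])
E
```

```text
pics
{'clock': 0.0, 'joint_positions': array([-1.46199430e+00,  3.42736666e-01,  1.52505324e+00,  1.78396705e-05,
        1.27540663e+00, -1.46016318e-01]), 'qvel': array([ 0.00036072, -0.00058378,  0.00019622, -0.00039359,  0.00048262,
       -0.00125322]), 'joint_efforts': array([ 3.16396632e-03, -4.33666670e+01, -2.46011657e+01,  3.22942014e-05,
        7.68832950e-03, -3.69603833e-05]), 'eef_pos': array([ 0.13230905, -0.5076215 ,  0.23060609]), 'tool_rot': array([-3.14000832e+00, -2.50238225e-04,  2.54812938e-01]), 'contact_force': array([-0.62398556, -0.30516164, -0.11549786]), 'wrist_torque': array([-0.02711803,  0.00125379, -0.06046934]), 'grip_width': 1.0050208465493582}
scene [[462.6, 0.0, 281.3], [0.0, 462.6, 207.0], [0.0, 0.0, 1.0]] [[-0.469, 0.883, 0.013, 0.248], [0.705, 0.384, -0.596, -0.335], [-0.531, -0.271, -0.803, 1.482], [0.0, 0.0, 0.0, 1.0]] 1
knob_grip [([308.0, 229.0], 0.69)]
slot_mouth [([276.0, 201.0], 0.65)]
comb [([187.0, 175.0], 0.97), ([186.0, 235.0], 0.95), ([274.0, 165.0], 0.89)]
comb_foot [([337.0, 293.0], 0.89), ([176.0, 163.0], 0.75), ([204.0, 216.0], 0.7)]
jig [([272.0, 218.0], 0.72)]
top [[420.9, 0.0, 282.2], [0.0, 420.9, 214.4], [0.0, 0.0, 1.0]] [[-0.009, -1.0, 0.014, 0.021], [-0.983, 0.006, -0.184, 0.528], [0.184, -0.015, -0.983, 1.12], [0.0, 0.0, 0.0, 1.0]] 2
knob_grip [([253.0, 196.0], 0.52)]
slot_mouth [([298.0, 214.0], 0.73)]
comb [([350.0, 166.0], 0.63), ([197.0, 183.0], 0.62), ([389.0, 218.0], 0.55)]
comb_foot [([252.0, 245.0], 0.73), ([351.0, 186.0], 0.64), ([347.0, 267.0], 0.63)]
jig [([297.0, 169.0], 0.57), ([295.0, 218.0], 0.56), ([416.0, 170.0], 0.55)]
```

View pics/scene0.png

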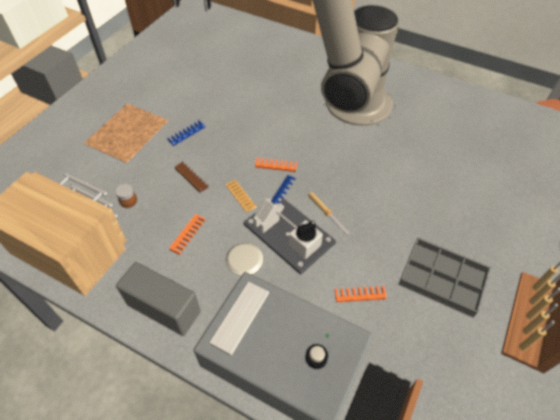

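View pics/top0.png

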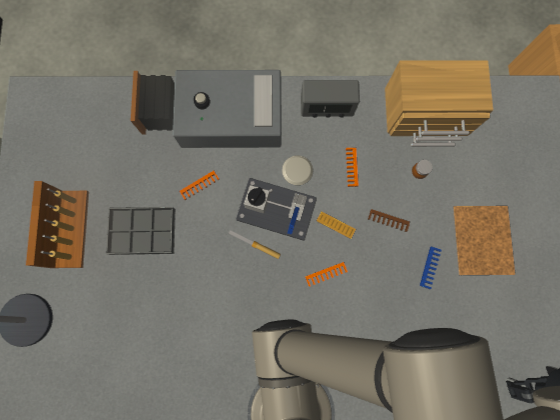

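The jig is near top px (276,208), with the knob at (257,195) and the blue comb leaning towards the robot from (297,215). A second blue comb lies at (430,267). I'll zoom in and measure.

```bash
cat >> h.py <<'E'
def ray(p,uv):
    K=p['camera_matrix'];T=p['world_to_cam'];R=T[:3,:3];t=T[:3,3]
    d=R.T@np.linalg.solve(K,[uv[0],uv[1],1.]);return -R.T@t,d
def atz(p,uv,z):
    o,d=ray(p,uv);return o+d*(z-o[2])/d[2]
def proj(p,X):
    X=np.atleast_2d(X);T=p['world_to_cam'];c=X@T[:3,:3].T+T[:3,3];q=c@p['camera_matrix'].T;return q[:,:2]/q[:,2:]
def tri(ps,uvs):
    A=np.zeros((3,3));b=np.zeros(3)
    for p,uv in zip(ps,uvs):
        o,d=ray(p,uv);d=d/np.linalg.norm(d);M=np.eye(3)-np.outer(d,d);A+=M;b+=M@o
    return np.linalg.solve(A,b)
E
python3 - <<'E'
from h import *
ps=[env.camera('scene'),env.camera('top')]
for n,z in [('knob_grip',.092),('slot_mouth',.075)]:
    uv=[env.place_of(p,n)[0]['location'] for p in ps]
    print(n,uv,[atz(p,u,z).round(4) for p,u in zip(ps,uv)],tri(ps,uv).round(4))
a=ps[0]['pixels'][160:280,230:350];b=ps[1]['pixels'][170:250,225:325]
cv2.imwrite('pics/cs.png',cv2.resize(a,(720,720),interpolation=cv2.INTER_CUBIC)[:600,:,::-1]) 
cv2.imwrite('pics/ct.png',cv2.resize(b,(750,600),interpolation=cv2.INTER_CUBIC)[:,:,::-1])
import pickle;pickle.dump(ps,open('ps.pkl','wb'))
E
```

```text
knob_grip [[330.2, 212.2], [247.7, 195.9]] [array([0.5051, 0.1194, 0.092 ]), array([0.5713, 0.1103, 0.092 ])] [0.5529 0.1194 0.1537]
slot_mouth [[275.2, 202.7], [296.8, 213.6]] [array([ 0.5316, -0.0159,  0.075 ]), array([ 0.5252, -0.0221,  0.075 ])] [ 0.5262 -0.0208  0.0662]
```

View pics/cs.png

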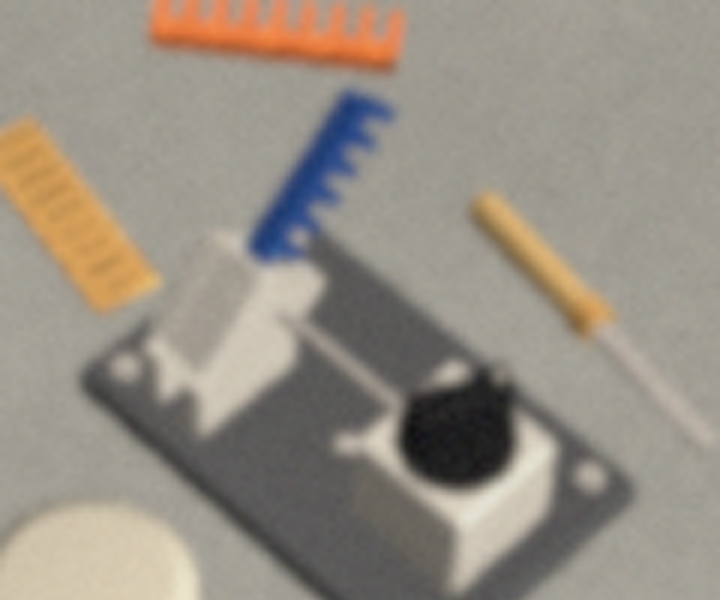

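View pics/ct.png

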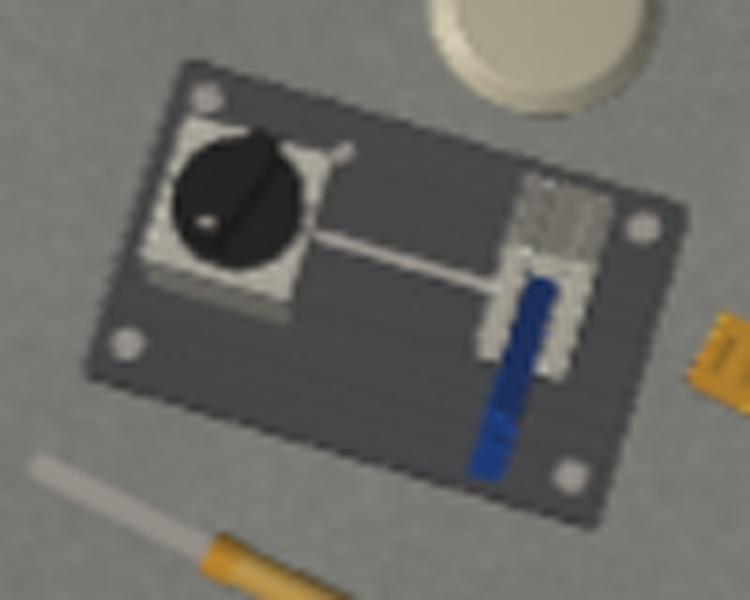

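```bash
python3 - <<'E'
from h import *
import pickle;ps=pickle.load(open('ps.pkl','rb'));t=ps[1];s=ps[0]
f=lambda c:(225+(c[0]+.5)/7.5-.5,170+(c[1]+.5)/7.5-.5)
g=lambda c:(230+(c[0]+.5)/6-.5,160+(c[1]+.5)/6-.5)
P=np.array([atz(t,f(c),.016) for c in [(187,60),(690,205),(597,530),(85,378)]])
print(P.round(4), [np.linalg.norm(P[i]-P[(i+1)%4]).round(3) for i in range(4)])
e=P[0]-P[1]+P[3]-P[2]; print('y dir yaw',np.arctan2(-e[0],e[1]))
e=P[0]-P[3]+P[1]-P[2]; print('x dir yaw',np.arctan2(e[1],e[0]))
H=np.array([atz(t,f(c),.070) for c in [(190,112),(333,150),(292,302),(140,260)]]);print(H.mean(0),[np.linalg.norm(H[i]-H[(i+1)%4]).round(3) for i in range(4)])
print('skirt',atz(t,f((237,202)),.076), atz(s,g((457,432)),.076))
# bar direction
a=atz(t,f((263,132)),.104);b=atz(t,f((222,240)),.104);d=a-b;print('bar',np.arctan2(d[1],d[0]),a,b)
# comb top end
print('comb end top', atz(t,f((487,478)),.075+.0537-.0106))
E
```

```text
[[ 0.6436  0.1106  0.016 ]
 [ 0.585  -0.0828  0.016 ]
 [ 0.4596 -0.0447  0.016 ]
 [ 0.519   0.1486  0.016 ]] [np.float64(0.202), np.float64(0.131), np.float64(0.202), np.float64(0.13)]
y dir yaw -0.296068858434888
x dir yaw -0.29533508816754045
[0.57323129 0.08790751 0.07      ] [np.float64(0.055), np.float64(0.059), np.float64(0.058), np.float64(0.058)]
skirt [0.5732079  0.08827934 0.076     ] [0.57301824 0.08861542 0.076     ]
bar -0.352595989447244 [0.59225356 0.0777472  0.104     ] [0.55293408 0.09221571 0.104     ]
comb end top [ 4.65258186e-01 -1.95747907e-04  1.18100000e-01]
```

>>> move_arm:
  plan:
    - [0.06, [0.441, 0.596, -0.03], [0, 0, 2.53]]
    - [0.06, [0.441, 0.596, -0.03], [0, 0, 2.53]]
    - [0.06, [0.441, 0.596, -0.03], [0, 0, 2.53]]
    - [0.06, [0.441, 0.596, -0.03], [0, 0, 2.53]]
    - [0.06, [0.441, 0.596, -0.03], [0, 0, 2.53]]
    - [0.06, [0.441, 0.596, -0.03], [0, 0, 2.53]]
    - [0.06, [0.441, 0.596, -0.03], [0, 0, 2.53]]
    - [0.06, [0.441, 0.596, -0.03], [0, 0, 2.53]]
    - [0.06, [0.441, 0.596, -0.03], [0, 0, 2.53]]
    - [0.06, [0.441, 0.596, -0.03], [0, 0, 2.53]]
    - [0.06, [0.441, 0.596, -0.03], [0, 0, 2.53]]
    - [0.06, [0.441, 0.596, -0.03], [0, 0, 2.53]]

```text
clock: 2.1
eef_pos: [0.49, -0.0241, 0.2072]
tool_rot: [3.141, 0.001, 2.061]
contact_force: [0.4, -1.0, 0.6]
grip_width: 0.702
```

>>> move_arm:
  plan:
    - [0.05, [0.083, 0.112, -0.017], [0, 0, 0.73]]
    - [0.05, [0.083, 0.112, -0.017], [0, 0, 0.73]]
    - [0.05, [0.083, 0.112, -0.017], [0, 0, 0.73]]
    - [0.05, [0.083, 0.112, -0.017], [0, 0, 0.73]]
    - [0.05, [0.083, 0.112, -0.017], [0, 0, 0.73]]
    - [0.05, [0.083, 0.112, -0.017], [0, 0, 0.73]]
    - [0.05, [0.083, 0.112, -0.017], [0, 0, 0.73]]
    - [0.05, [0.083, 0.112, -0.017], [0, 0, 0.73]]

```text
clock: 2.9
eef_pos: [0.573, 0.0876, 0.1904]
tool_rot: [3.141, 0.001, 2.788]
contact_force: [0.4, 0.4, 0.4]
grip_width: 0.583
```

```bash
python3 - <<'E'
from h import *
import pickle
o=env.observe();print(o['eef_pos'],o['tool_rot'],o['joint_positions'].round(2))
p=env.camera('wrist');save(p,'w1');pickle.dump(p,open('w1.pkl','wb'))
print(proj(p,[[.573,.088,.076],[.573,.088,.104],[.532,-.0195,.075]]))
for n in ['knob_grip','slot_mouth']:print(n,[(d['location'],d['score']) for d in env.place_of(p,n)])
E
```

```text
[0.57295306 0.08755851 0.19040109] [3.14090473e+00 8.28726572e-04 2.78810326e+00] [ 0.02  0.47  1.43  0.    1.23 -1.2 ]
[[280.99608138 205.51270634]
 [281.19019044 216.50303619]
 [149.62452397 203.99255958]]
knob_grip [([281.3, 212.7], 0.66), ([252.0, 66.6], 0.23)]
slot_mouth [([148.1, 200.7], 0.77)]
```

View pics/w1.png

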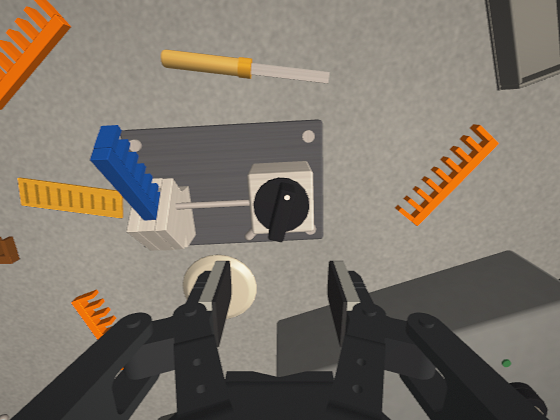

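```bash
python3 - <<'E'
from h import *
import pickle;p=pickle.load(open('w1.pkl','rb'))
a=p['pixels'][155:255,230:350].astype(float);a=np.clip(a*2.2,0,255).astype(np.uint8)
cv2.imwrite('pics/w1c.png',cv2.resize(a,(720,600),interpolation=cv2.INTER_CUBIC)[:,:,::-1])
E
```

```text
(no output)
```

View pics/w1c.png

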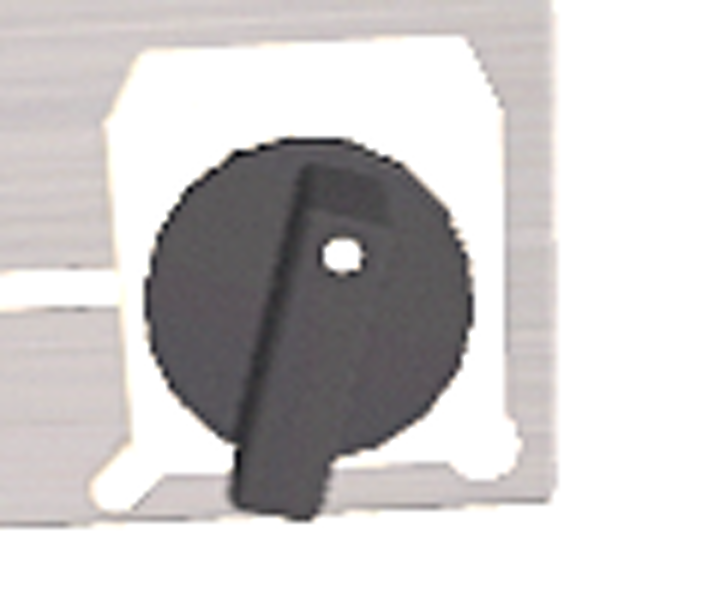

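```bash
python3 - <<'E'
from h import *
import pickle;p=pickle.load(open('w1.pkl','rb'))
f=lambda c:(230+c[0]/6,155+c[1]/6)
q=[atz(p,f(c),.104) for c in [(300,205),(392,225),(312,520),(235,508)]]
print(np.mean(q,0))
for i,j in [(0,3),(1,2)]:
    d=q[j]-q[i];print(np.linalg.norm(d),np.arctan2(d[1],d[0]))
print([np.linalg.norm(q[0]-q[1]),np.linalg.norm(q[2]-q[3])])
print('skirt',atz(p,f((309,298)),.076))
E
```

```text
[0.57303282 0.08821983 0.104     ]
0.04305314101357265 -0.5590579170071612
0.04250819114221034 -0.5949675153916626
[np.float64(0.012051854989690775), np.float64(0.010530536908715367)]
skirt [0.5724245  0.08868084 0.076     ]
```

>>> move_arm:
  plan:
    - [0.05, [0, 0.0005, 0], [0, 0, -0.12]]
    - [0.05, [0, 0.0005, -0.03], [0, 0, -0.223]]
    - [0.05, [0, 0.0005, -0.06], [0, 0, -0.223]]
    - [0.05, [0, 0.0005, -0.09], [0, 0, -0.223]]
    - [0.05, [0, 0.0005, -0.109], [0, 0, -0.223]]
    - [0.05, [0, 0.0005, -0.109], [0, 0, -0.223]]
  force: 50

```text
clock: 3.65
eef_pos: [0.5711, 0.0878, 0.0788]
tool_rot: [-3.139, -0.004, 2.565]
contact_force: [-0.1, 0.7, 0.4]
grip_width: 0.587
```

```bash
python3 - <<'E'
from h import *
p=env.camera('wrist');save(p,'w2')
E
```

```text
(no output)
```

View pics/w2.png

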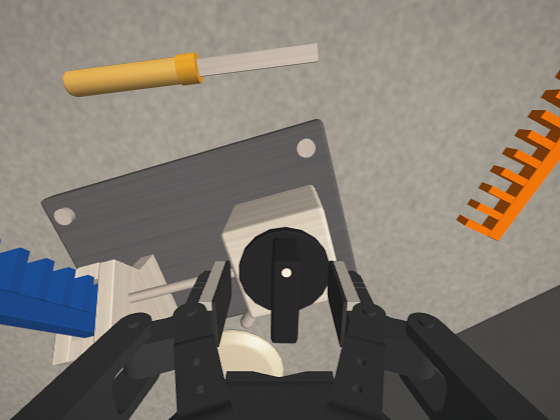

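The bar (column ~286, rows 238-342) sits upright between the pads. I'll close on it.

>>> move_arm:
  plan:
    - [0.05, [0.0018, 0.0003, 0.002], [0, 0, 0]]
    - [0.0, [0.0018, 0.0003, 0.002], [0, 0, 0]]
    - [0.0, [0.0018, 0.0003, 0.002], [0, 0, 0]]
    - [0.0, [0.0018, 0.0003, 0.002], [0, 0, 0]]
    - [0.0, [0.0018, 0.0003, 0.002], [0, 0, 0]]
    - [0.0, [0.0018, 0.0003, 0.002], [0, 0, 0]]
    - [0.0, [0.0018, 0.0003, 0.002], [0, 0, 0]]
    - [0.0, [0.0018, 0.0003, 0.002], [0, 0, 0]]
  force: 50

```text
clock: 4.5
eef_pos: [0.5748, 0.0885, 0.0838]
tool_rot: [3.141, 0.0, 2.566]
contact_force: [-0.3, 1.6, 6.9]
grip_width: 0.14
```

>>> move_arm:
  plan:
    - [0.0, [-0.001, 0, 0], [0, 0, -0.1]]
    - [0.0, [-0.001, 0, 0], [0, 0, -0.2]]
    - [0.0, [-0.001, 0, 0], [0, 0, -0.3]]
    - [0.0, [-0.001, 0, 0], [0, 0, -0.4]]
    - [0.0, [-0.001, 0, 0], [0, 0, -0.5]]
    - [0.0, [-0.001, 0, 0], [0, 0, -0.6]]
    - [0.0, [-0.001, 0, 0], [0, 0, -0.7]]
    - [0.0, [-0.001, 0, 0], [0, 0, -0.8]]
    - [0.0, [-0.001, 0, 0], [0, 0, -0.84]]
    - [0.0, [-0.001, 0, 0], [0, 0, -0.84]]
    - [0.0, [-0.001, 0, 0], [0, 0, -0.84]]

```text
clock: 5.6
eef_pos: [0.5741, 0.0882, 0.0839]
tool_rot: [3.14, 0.001, 1.727]
contact_force: [1.3, -2.7, 0.1]
grip_width: 0.14
```

```bash
python3 - <<'E'
from h import *
o=env.observe();print(o['wrist_torque'],o['contact_force'])
p=env.camera('wrist');save(p,'w3')
E
```

```text
[-0.31989482 -0.31447681 -0.0341454 ] [ 1.27176024 -2.7293028   0.1420822 ]
```

View pics/w3.png

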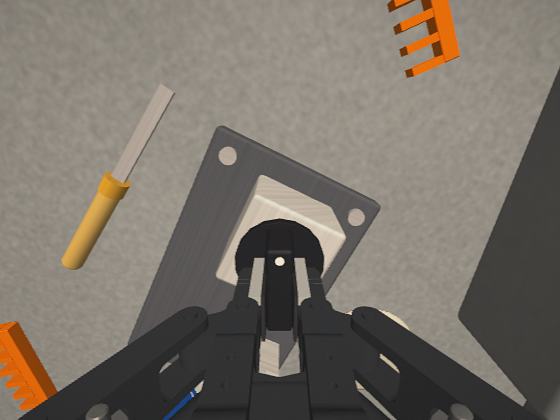

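The bar turned with the jaws to about 1.12 rad, since it is still upright in the wrist view. I'll open and lift straight up.

>>> move_arm:
  plan:
    - [0.05, [0, 0, 0], [0, 0, 0]]
    - [0.05, [0, 0, 0], [0, 0, 0]]
    - [0.05, [0, 0, 0], [0, 0, 0]]
    - [0.05, [0, 0, 0], [0, 0, 0]]
    - [0.05, [0, 0, 0.03], [0, 0, 0]]
    - [0.05, [0, 0, 0.07], [0, 0, 0]]
    - [0.05, [0, 0, 0.11], [0, 0, 0]]
    - [0.05, [0, 0, 0.12], [0, 0, 0]]
    - [0.05, [0, 0, 0.12], [0, 0, 0]]

```text
clock: 6.55
eef_pos: [0.5749, 0.0883, 0.2058]
tool_rot: [3.136, 0.002, 1.727]
contact_force: [-1.2, 0.7, 0.2]
grip_width: 0.58
```

```bash
python3 - <<'E'
from h import *
import pickle
o=env.observe();print(o['eef_pos'],o['tool_rot'])
p=env.camera('wrist');save(p,'w4');pickle.dump(p,open('w4.pkl','wb'))
a=p['pixels'][155:255,230:350].astype(float);a=np.clip(a*2.2,0,255).astype(np.uint8)
cv2.imwrite('pics/w4c.png',cv2.resize(a,(720,600),interpolation=cv2.INTER_CUBIC)[:,:,::-1])
E
```

```text
[0.57490604 0.08830131 0.20578174] [3.13607252e+00 1.55440109e-03 1.72691221e+00]
```

View pics/w4.png

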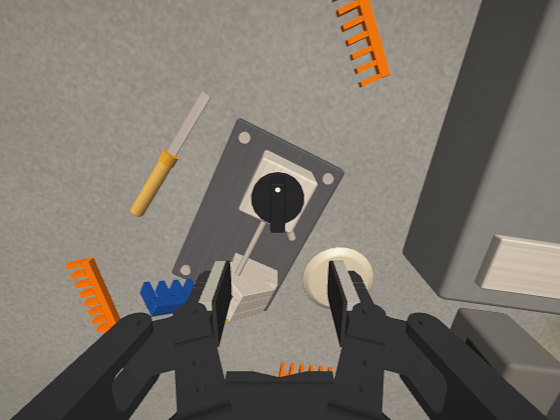

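View pics/w4c.png

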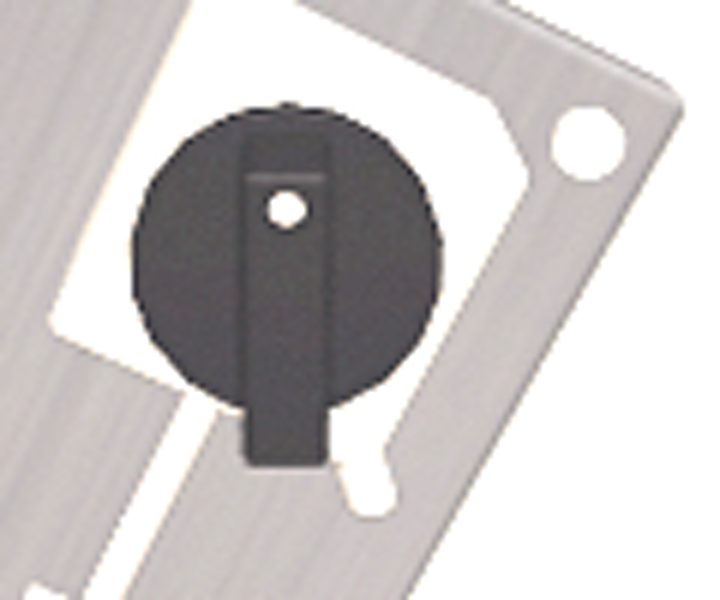

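The knob stayed over, parallel to the jaws at about 1.12 rad. Next I go above the comb.

>>> move_arm:
  plan:
    - [0.06, [-0.07, -0.099, 0], [0, 0, 1.118]]
    - [0.06, [-0.07, -0.099, 0], [0, 0, 1.118]]
    - [0.06, [-0.07, -0.099, 0], [0, 0, 1.118]]
    - [0.06, [-0.07, -0.099, 0], [0, 0, 1.118]]
    - [0.06, [-0.07, -0.099, 0], [0, 0, 1.118]]
    - [0.06, [-0.07, -0.099, 0], [0, 0, 1.118]]
    - [0.06, [-0.07, -0.099, 0], [0, 0, 1.118]]
    - [0.06, [-0.07, -0.099, 0], [0, 0, 1.118]]
    - [0.06, [-0.07, -0.099, 0], [0, 0, 1.118]]
    - [0.06, [-0.07, -0.099, 0], [0, 0, 1.118]]

```text
clock: 7.6
eef_pos: [0.5032, -0.0106, 0.2023]
tool_rot: [3.14, -0.002, 2.843]
contact_force: [0.5, -0.2, 0.5]
grip_width: 0.702
```

```bash
python3 - <<'E'
from h import *
import pickle
o=env.observe();print(o['eef_pos'],o['tool_rot'])
p=env.camera('wrist');save(p,'w5');pickle.dump(p,open('w5.pkl','wb'))
c,s=np.cos(.296),np.sin(.296)
J=lambda q:np.array([.532+c*q[0]+s*q[1],-.0195-s*q[0]+c*q[1],q[2]])
for q in [(-.0431,-.006,.1393),(-.0431,.006,.1393),(-.0643,-.006,.118),(-.0643,.006,.118),(0,0,.075)]:print(q,proj(p,J(q)).round(0))
E
```

```text
[ 0.50321267 -0.01060886  0.20234726] [ 3.14009612e+00 -1.75470504e-03  2.84257677e+00]
(-0.0431, -0.006, 0.1393) [[272. 211.]]
(-0.0431, 0.006, 0.1393) [[289. 211.]]
(-0.0643, -0.006, 0.118) [[272. 175.]]
(-0.0643, 0.006, 0.118) [[288. 175.]]
(0, 0, 0.075) [[280. 232.]]
```

View pics/w5.png

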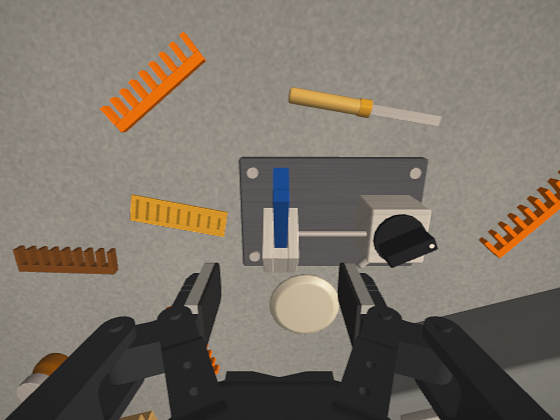

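```bash
python3 - <<'E'
from h import *
import pickle
p=pickle.load(open('w5.pkl','rb'))
a=p['pixels'][155:285,220:340].astype(float);a=np.clip(a*1.5,0,255).astype(np.uint8)
cv2.imwrite('pics/w5c.png',cv2.resize(a,(550,596),interpolation=cv2.INTER_CUBIC)[:,:,::-1])
E
```

```text
(no output)
```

View pics/w5c.png

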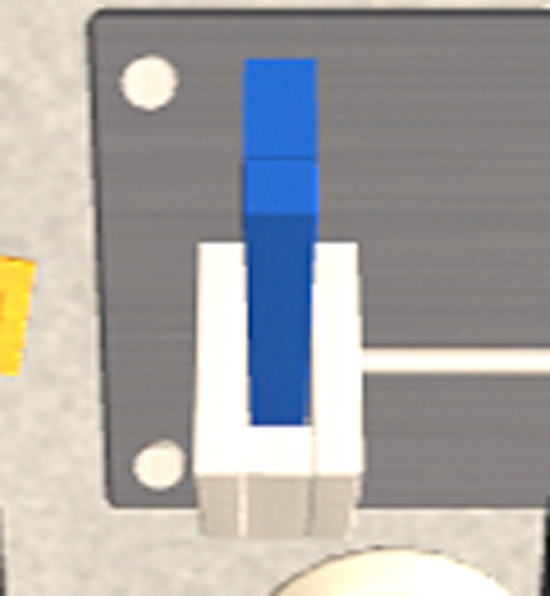

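```bash
python3 - <<'E'
from h import *
import pickle
p=pickle.load(open('w5.pkl','rb'))
c,s=np.cos(.296),np.sin(.296)
R=np.array([[c,s,0],[-s,c,0],[0,0,1]])
J=lambda q:np.array([.532,-.0195,0])+R@np.array(q)
ut=0.7071
for n,q in dict(blk_hi=(.0184,.017,.0934),blk_hi2=(.0184,-.017,.0934),blk_lo=(-.0184,.017,.0566),comb_enter_top=(.0106,0,.0856),knob=(.008,.115,.104)).items():print(n,proj(p,J(q)).round(1))
f=lambda a:(220+a[0]/4.58,155+a[1]/4.58)
I=lambda X:R.T@(X-np.array([.532,-.0195,0]))
for n,a,z in [('plate -x-y',(88,10),.016),('plate +x-y',(108,506),.016),('blk hi +y',(362,473),.0934),('blk hi -y',(196,473),.0934),('blk lo +y',(360,242),.0566),('blk lo -y',(197,242),.0566),('comb low',(281,60),.118),('comb hi',(281,212),.139),('enter',(281,427),.0856)]:
    print(n,f(a),I(atz(p,f(a),z)).round(4))
E
```

```text
blk_hi [[299.2 258.7]]
blk_hi2 [[261.8 258.8]]
blk_lo [[297.5 207.5]]
comb_enter_top [[280.4 247.2]]
knob [[413.6 253.1]]
plate -x-y (239.21397379912665, 157.18340611353713) [-0.0616 -0.0433  0.016 ]
plate +x-y (243.58078602620088, 265.48034934497815) [ 0.0678 -0.044   0.016 ]
blk hi +y (299.0393013100437, 258.27510917030565) [0.018  0.0168 0.0934]
blk hi -y (262.7947598253275, 258.27510917030565) [ 0.0179 -0.0161  0.0934]
blk lo +y (298.6026200873363, 207.83842794759826) [-0.018   0.0181  0.0566]
blk lo -y (263.0131004366812, 207.83842794759826) [-0.0182 -0.0169  0.0566]
comb low (281.353711790393, 168.1004366812227) [-0.0694  0.0008  0.118 ]
comb hi (281.353711790393, 201.2882096069869) [-0.0501  0.0006  0.139 ]
enter (281.353711790393, 248.23144104803492) [0.0117 0.0008 0.0856]
```

>>> move_arm:
  plan:
    - [0.05, [0, 0.0006, -0.035], [0, 0, 0]]
    - [0.05, [0, 0.0006, -0.07], [0, 0, 0]]
    - [0.05, [0, 0.0006, -0.1], [0, 0, 0]]
    - [0.05, [0, 0.0006, -0.116], [0, 0, 0]]
    - [0.05, [0, 0.0006, -0.116], [0, 0, 0]]
    - [0.05, [0, 0.0006, -0.116], [0, 0, 0]]
  force: 50

```text
clock: 8.25
eef_pos: [0.5035, -0.01, 0.0868]
tool_rot: [3.14, -0.001, 2.842]
contact_force: [0.2, -0.6, 0.4]
grip_width: 0.585
```

```bash
python3 - <<'E'
from h import *
o=env.observe();print(o['eef_pos'],o['tool_rot'],o['contact_force'])
p=env.camera('wrist');save(p,'w6')
p=env.camera('scene');cv2.imwrite('pics/s6.png',cv2.resize(p['pixels'][130:280,200:400],(800,600),interpolation=cv2.INTER_CUBIC)[:,:,::-1])
E
```

```text
[ 0.50348877 -0.01004662  0.08681225] [ 3.14009383e+00 -1.40480618e-03  2.84204442e+00] [ 0.19453923 -0.61749975  0.39079287]
```

View pics/w6.png

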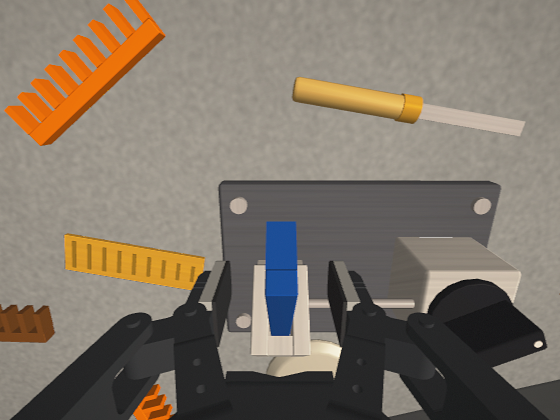

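View pics/s6.png

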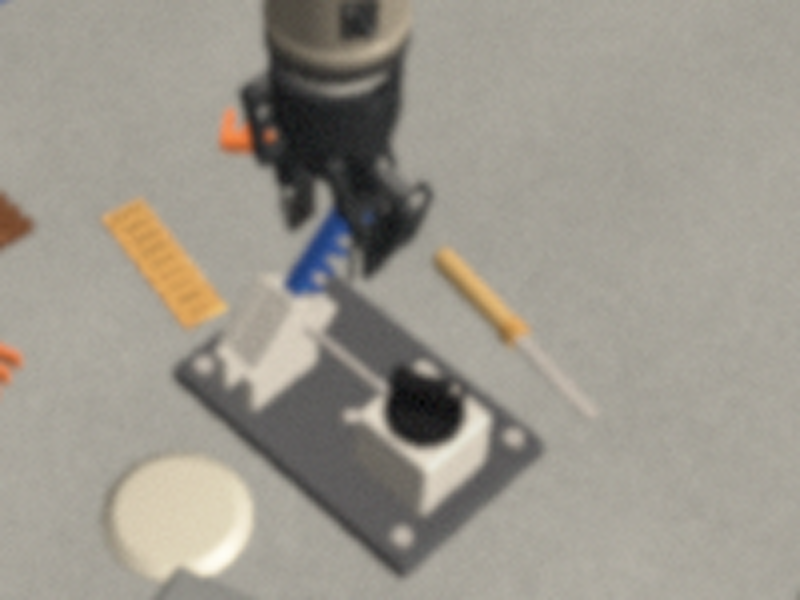

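The comb (column 281) sits midway between the pads (222–337), so I'll close.

>>> move_arm:
  plan:
    - [0.0, [0, 0, 0], [0, 0, 0]]
    - [0.0, [0, 0, 0], [0, 0, 0]]
    - [0.0, [0, 0, 0], [0, 0, 0]]
    - [0.0, [0, 0, 0], [0, 0, 0]]
    - [0.0, [0, 0, 0], [0, 0, 0]]
    - [0.0, [0, 0, 0], [0, 0, 0]]
    - [0.0, [0, 0, 0], [0, 0, 0]]
  force: 60

```text
clock: 9.05
eef_pos: [0.5045, -0.0102, 0.0884]
tool_rot: [3.14, 0.002, 2.842]
contact_force: [-1.0, 0.5, 6.7]
grip_width: 0.131
```

Gripped (0.131 ≈ 11–12 mm). I'll draw it along (-0.676, 0.206, 0.707) in slow steps, 30 mm first.

>>> move_arm:
  plan:
    - [0.0, [-0.0034, 0.001, 0.0035], [0, 0, 0]]
    - [0.0, [-0.0068, 0.0021, 0.0071], [0, 0, 0]]
    - [0.0, [-0.0101, 0.0031, 0.0106], [0, 0, 0]]
    - [0.0, [-0.0135, 0.0041, 0.0141], [0, 0, 0]]
    - [0.0, [-0.0169, 0.0052, 0.0177], [0, 0, 0]]
    - [0.0, [-0.0203, 0.0062, 0.0212], [0, 0, 0]]
    - [0.0, [-0.0203, 0.0062, 0.0212], [0, 0, 0]]

```text
clock: 9.75
eef_pos: [0.4839, -0.0038, 0.1101]
tool_rot: [3.14, 0.003, 2.843]
contact_force: [0.4, -0.2, -0.6]
grip_width: 0.127
```

```bash
python3 - <<'E'
from h import *
o=env.observe();print(o['eef_pos'],o['tool_rot'],o['contact_force'],o['wrist_torque'])
p=env.camera('wrist');save(p,'w7')
E
```

```text
[ 0.48393905 -0.00384901  0.11011878] [3.13960533e+00 2.57690967e-03 2.84260314e+00] [ 0.40014101 -0.21741931 -0.56076792] [-0.00973491 -0.00430414 -0.03155964]
```

View pics/w7.png

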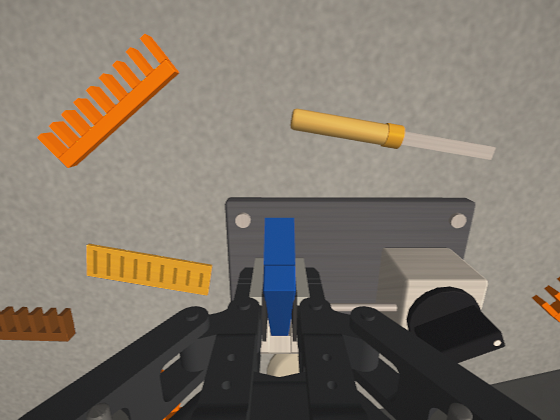

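The comb keeps its place in the jaws (end face at rows 218–265) with almost no resistance. I'll carry on out.

>>> move_arm:
  plan:
    - [0.0, [-0.0068, 0.0021, 0.0071], [0, 0, 0]]
    - [0.0, [-0.0135, 0.0041, 0.0141], [0, 0, 0]]
    - [0.0, [-0.0203, 0.0062, 0.0212], [0, 0, 0]]
    - [0.0, [-0.027, 0.0082, 0.0283], [0, 0, 0]]
    - [0.0, [-0.034, 0.0103, 0.0354], [0, 0, 0]]
    - [0.0, [-0.04, 0.0123, 0.042], [0, 0, 0]]
    - [0.0, [-0.04, 0.0123, 0.065], [0, 0, 0]]
    - [0.0, [-0.04, 0.0123, 0.09], [0, 0, 0]]
    - [0.0, [-0.04, 0.0123, 0.12], [0, 0, 0]]
    - [0.0, [-0.04, 0.0123, 0.15], [0, 0, 0]]
    - [0.0, [-0.04, 0.0123, 0.17], [0, 0, 0]]
    - [0.0, [-0.04, 0.0123, 0.17], [0, 0, 0]]

```text
clock: 11.0
eef_pos: [0.4451, 0.0083, 0.2828]
tool_rot: [3.139, 0.009, 2.843]
contact_force: [0.7, 0.0, -0.7]
grip_width: 0.129
```

```bash
python3 - <<'E'
from h import *
o=env.observe();print(o['eef_pos'],o['tool_rot'],o['contact_force'],o['joint_positions'].round(2))
for c in ['scene','wrist']:
    p=env.camera(c);save(p,c+'8')
E
```

```text
[0.44513661 0.00827767 0.28281231] [3.13872481 0.00862739 2.84253998] [ 0.67418947  0.03903549 -0.65713046] [-0.16  0.15  1.64  0.    1.34 -1.43]
```

View pics/scene8.png

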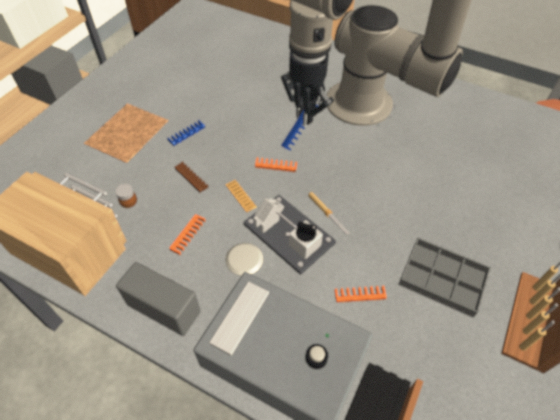

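View pics/wrist8.png

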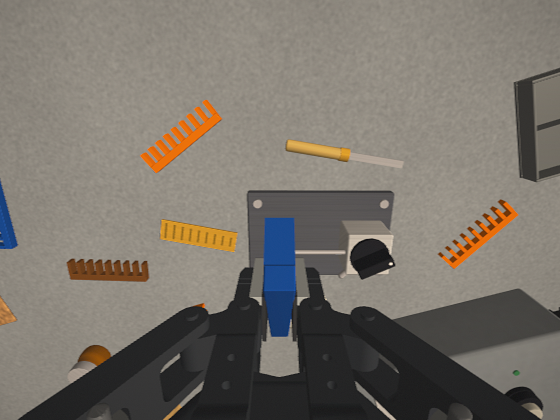

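The comb is out of the slot, the knob is still over, and the bystanders are in place. Now I tilt 45° about the jig's -y to level the comb.

>>> move_arm:
  plan:
    - [0.0, [0.01, 0, 0], [-0.023, -0.075, 0]]
    - [0.0, [0.02, 0, 0], [-0.046, -0.15, 0]]
    - [0.0, [0.03, 0, 0], [-0.069, -0.225, 0]]
    - [0.0, [0.04, 0, 0], [-0.092, -0.3, 0]]
    - [0.0, [0.05, 0, 0], [-0.115, -0.376, 0]]
    - [0.0, [0.06, 0, 0], [-0.137, -0.451, 0]]
    - [0.0, [0.07, 0, 0], [-0.16, -0.526, 0]]
    - [0.0, [0.08, 0, 0], [-0.183, -0.601, 0]]
    - [0.0, [0.09, 0, 0], [-0.206, -0.676, 0]]
    - [0.0, [0.1, 0, 0], [-0.229, -0.751, 0]]
    - [0.0, [0.1, 0, 0], [-0.229, -0.751, 0]]
    - [0.0, [0.1, 0, 0], [-0.229, -0.751, 0]]

```text
clock: 12.3
eef_pos: [0.5428, 0.0086, 0.2781]
tool_rot: [3.138, 0.783, 2.843]
contact_force: [0.4, 0.1, 0.3]
grip_width: 0.129
```

```bash
python3 - <<'E'
from h import *
import pickle
from scipy.spatial.transform import Rotation as Ro
o=env.observe();print(o['eef_pos'],o['tool_rot'],Ro.from_euler('xyz',o['tool_rot']).as_matrix().round(3).tolist(),o['joint_positions'].round(2),o['grip_width'],abs(o['qvel']).max())
q={}
for c in ['scene','wrist','top']:
    p=env.camera(c);save(p,c+'9');q[c]=p
    print(c,[(np.round(d['location'],1).tolist(),round(d['score'],2)) for d in env.place_of(p,'comb')],[(np.round(d['location'],1).tolist(),round(d['score'],2)) for d in env.place_of(p,'comb_foot')])
pickle.dump(q,open('q9.pkl','wb'))
p=q['scene']['pixels'][60:210,220:420];cv2.imwrite('pics/s9c.png',cv2.resize(p,(800,600),interpolation=cv2.INTER_CUBIC)[:,:,::-1])
E
```

```text
[0.54278147 0.00859671 0.27805175] [3.13803112 0.78307421 2.84274259] [[-0.677, 0.292, 0.675], [0.209, 0.956, -0.204], [-0.705, 0.003, -0.709]] [-0.01  0.05  2.04 -0.61  0.35 -0.78] 0.12868361671113193 0.03054192325351414
scene [([188.4, 176.9], 0.95), ([359.2, 297.4], 0.9), ([188.9, 235.1], 0.77), ([279.7, 153.4], 0.72), ([275.5, 165.0], 0.46)] [([201.7, 215.7], 0.95), ([337.1, 294.7], 0.86), ([258.0, 163.3], 0.82), ([254.1, 161.7], 0.59), ([175.5, 164.1], 0.57)]
wrist [([176.8, 120.8], 0.81), ([16.4, 39.5], 0.71), ([278.4, 294.1], 0.65)] [([489.6, 28.0], 0.86), ([152.7, 90.2], 0.79)]
top [([350.6, 163.5], 0.89), ([287.8, 185.2], 0.84), ([326.1, 274.4], 0.81), ([198.5, 184.1], 0.64), ([392.2, 219.7], 0.61)] [([215.5, 169.5], 0.85), ([350.4, 188.2], 0.79), ([344.3, 265.3], 0.72), ([296.0, 158.2], 0.7), ([406.3, 227.3], 0.54)]
```

View pics/s9c.png

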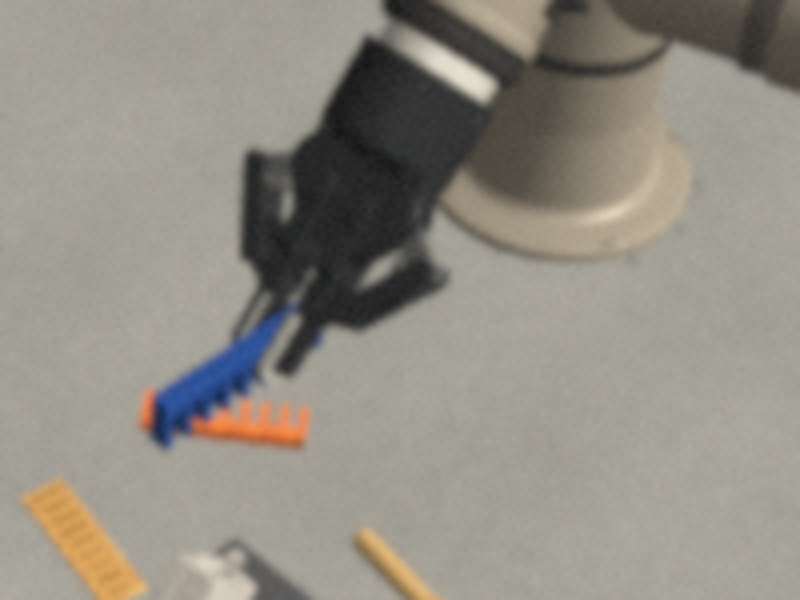

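View pics/wrist9.png

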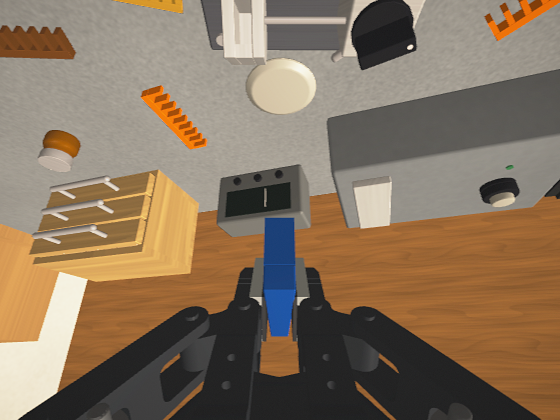

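View pics/top9.png

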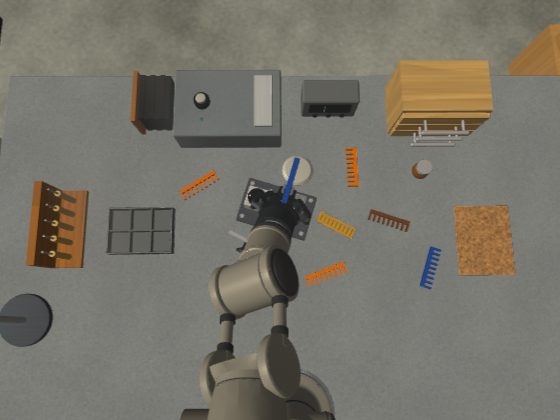

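```bash
python3 - <<'E'
from h import *
import pickle
q=pickle.load(open('q9.pkl','rb'))
ps=[q['scene'],q['top']]
F=tri(ps,[(258.,163.3),(296.,158.2)]);print('foot',F)
print('mid',tri(ps,[(279.7,153.4),(287.8,185.2)]))
o=env.observe();t=o['eef_pos'];c,s=np.cos(.296),np.sin(.296)
zt=np.array([.675,-.204,-.709]);g=t-.019*zt;print('grasp',g)
d=np.array([c,-s,0])
for a in (.05,.08): print(a,proj(ps[0],g+a*d),proj(ps[1],g+a*d))
w=q['wrist']
# far edge of comb spine end in wrist: face rows 218-265 now vs. original geometry
for al in [-.2,-.1,0,.1,.2]:
    # comb near-end: x dir tilt al, 33mm back from grasp, half width 15
    x=np.cos(al)*(-d)+np.sin(al)*np.array([0,0,1]); n=np.cross(x,np.array([s,c,0]))
    e=g+.036*x; print(al,proj(w,[e-.015*n,e+.015*n]).round(0).tolist())
E
```

```text
foot [ 0.60947189 -0.01196566  0.29742009]
mid [0.55158521 0.00646646 0.28144393]
grasp [0.53092659 0.01222675 0.29326419]
0.05 [[270.21159549 156.57729974]] [[292.27167906 171.81634505]]
0.08 [[259.47509343 164.30182008]] [[296.00437054 159.4567937 ]]
-0.2 [[282.0, 299.0], [282.0, 226.0]]
-0.1 [[282.0, 311.0], [282.0, 232.0]]
0 [[283.0, 322.0], [282.0, 239.0]]
0.1 [[283.0, 334.0], [282.0, 247.0]]
0.2 [[283.0, 345.0], [282.0, 256.0]]
```

>>> move_arm:
  plan:
    - [0.0, [0, 0, 0], [0, 0, 0]]
    - [0.0, [0, 0, 0], [0, 0, 0]]
    - [0.0, [0, 0, 0], [0, 0, 0]]
    - [0.0, [0, 0, 0], [0, 0, 0]]
    - [0.0, [0, 0, 0], [0, 0, 0]]

```text
clock: 13.25
eef_pos: [0.5437, 0.0084, 0.2798]
tool_rot: [3.136, 0.788, 2.841]
contact_force: [-0.2, 0.2, -0.2]
grip_width: 0.129
```

```bash
python3 - <<'E'
from h import *
o=env.observe();print(o['eef_pos'],o['tool_rot'],o['grip_width'],abs(o['qvel']).max(),o['contact_force'],o['clock'])
ps=[env.camera('scene'),env.camera('top')]
# measure comb long axis by blue mask near gripper
for p,(r0,r1,c0,c1) in zip(ps,[(120,190,240,310),(145,215,270,310)]):
    a=p['pixels'].astype(int);m=(a[...,2]>a[...,0]+40)&(a[...,2]>a[...,1]+25)
    mm=np.zeros_like(m);mm[r0:r1,c0:c1]=m[r0:r1,c0:c1]
    ys,xs=np.nonzero(mm);print(len(xs),xs.min(),xs.max(),ys.min(),ys.max())
w=env.camera('wrist');save(w,'w10')
print(env.sign_off())
E
```

```text
[0.54372218 0.00837323 0.27976406] [3.13633295 0.78772345 2.84090525] 0.12924104555421773 0.001669726179660231 [-0.20404835  0.24098529 -0.17299942] 13.25
350 259 293 136 170
246 281 299 158 202
the job is handed in; nothing more can be done
None
```

I turned the knob clockwise from about 0.28 to about 1.12 rad and let go of it. I then drew the blue comb out along its slot, levelled it and handed the job in at about 13 s. No verdict is reported.

**What the last checks showed:**
- **Knob:** right after I let go, it stayed over, still in line with the jaws. Later pictures still show it over.
- **Comb:** the middle is about 0.28 m above the shelf. The foot came out at 0.297 m against 0.293 m at the grasp, about 0.05 rad off level.
- **Grip:** the gripper reads 11–12 mm with a 60 N grip. The arm was still (joint speeds below 0.002 rad/s), with about zero outside force.
- **Bystanders:** the pictures show none moved; I judged this by eye only.

**Checks that disagreed:**
- The two early network readings of the knob's position disagreed by about 7 cm. I used hand-read housing and plate corners instead, and these matched across all the cameras.
- In the wrist views, the comb's free end showed 5–7 mm farther out than the model predicted. This did not affect the grasp.

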